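# Lay the tall carton down in its taped place on the closet shelf

### The job

The tall slim carton is too tall to stand under the next closet shelf: without picking it up, push it over near its top so that it falls onto its broad side and lies inside the rectangle of tape on the shelf board. Then push the lying carton away from the robot until its whole long side is snug against the raised wooden strip, still inside the rectangle. Do not disturb the tin, the jar and the other things on the board.

Things in the scene. Friction and masses are not known exactly. Their poses are not given: they have to be found in the camera images.
- board: White shelf board lying fixed on the table, 400 (x) by 800 (y) by 18 mm; origin at the centre of its underside, z up, so its top is 18 mm above the origin. Its x axis points away from the robot, give or take 0.2 rad. A fixed raised wooden strip runs along its y axis: 14 mm thick, 25 mm high above the board's top, 760 mm long, its face towards the robot at x = +115 mm in the board's frame.
- zone: Rectangle outlined with flat brown tape, 12 mm wide, on top of the board (look only, nothing to bump into), 200 (x) by 220 mm (y) over the outside of the tape, axes parallel to the board's; origin at its centre, on the board's top. Its far long edge lies along the foot of the raised strip. It lies on one side of the carton, towards the board's +y or -y; the carton stands astride its near edge, and if tipped that way its whole length lands inside.
- carton: Tall slim plain cardboard carton with paper labels, loose, 100 (x) by 50 (y) by 160 mm (z), 0.2 to 0.4 kg, standing upright on the board; origin at the centre of its underside, z up while it stands. Its broad faces look along its own +y and -y, which are the board's y within 0.1 rad, and one of them looks over the rectangle. At the start its far side is about 30 to 60 mm short of the raised strip.
- carton_center (a point): The middle of the tall carton, 80 mm from its underside: 80 mm above the board's top when it stands, 25 mm when it lies on a broad face. Axes as the carton's: z runs from its underside to its top.
- tin: Small closed paint tin, 80 mm across, 90 mm high, loose, on the board on the other side of the carton from the rectangle, 30 to 60 mm of free space between it and the carton; origin at the centre of its underside.
- squat_carton: Low cardboard carton 80 by 85 by 65 mm high, near one end of the board; origin under its centre.
- jar: Closed jar 72 mm across, 85 mm high, near the other end of the board; origin under its centre.
- tape_roll: Roll of tape lying flat, 96 mm across, 24 mm high, near the middle of the board's edge nearest the robot; origin under its centre.
- sample_pot: Small paint pot 56 mm across, 70 mm high, on the board beyond the raised strip; origin under its centre.
- screwdriver: Screwdriver lying along the raised strip, on its far side.
There are look-alikes about, which are no part of the job. What is shaped like the carton but purple or turquoise is not meant.

How it is judged:
On the way, in this order (a step that is already met when the one before it is completed fails the run):
1. the carton has been tipped over and lies on a broad face inside the rectangle (angle between the y axis of carton and the z axis of board, either way round below 0.12 rad and y of carton_center in the frame of zone between -0.03 and 0.03 m and x of carton_center in the frame of zone between -0.055 and 0.055 m and height (world z) of carton_center below 0.05 m), for 0.2 s.
2. the lying carton is snug against the raised strip (angle between the y axis of carton and the z axis of board, either way round below 0.08 rad and x of carton_center in the frame of board above 0.061 m and angle between the z axis of carton and the y axis of board, either way round below 0.05 rad), for 0.2 s.
At the end, for the whole second after the job is handed in: The tall carton lies at rest flat on a broad face on the board (within 0.08 rad), its long side against the raised strip (gap under 4 mm, parallel within 0.05 rad), its middle within 30 mm of the rectangle's middle along the board's y, so that it lies inside the rectangle (all of step 2 and x of carton_center in the frame of board below 0.069 m and y of carton_center in the frame of zone between -0.03 and 0.03 m and height (world z) of carton_center between 0.038 and 0.048 m and linear speed of carton below 0.01 m/s and angular speed of carton below 0.05 rad/s); the robot touches nothing.
It fails at once if the carton is lifted off the board (height (world z) of carton_center above 0.118 m or (angle between carton_center's own z axis and vertical above 1.35 rad and height (world z) of carton_center above 0.068 m)).
It fails at once if the tin, jar, squat carton, tape roll, sample pot or screwdriver is shifted by more than 15 mm (distance of any of tin, squat_carton, jar, tape_roll, sample_pot, screwdriver from where it was at the start of the episode above 0.015 m).
It fails at once if the tin, jar, squat carton, tape roll or sample pot is tipped over (angle between any of tin, squat_carton, jar, tape_roll, sample_pot's own z axis and vertical above 0.4 rad).
It also fails if it takes over 45 s, if anything falls off the work surface, if the arm or the gripper's body presses on something with over 40 N, if the wrist force passes 120 N, or if a joint passes its speed limit or range.

### The arm

A 6-joint arm with a two-finger parallel gripper is mounted at the origin on the work surface. World frame = base frame: x ahead of the robot, y to its left, z up, the work surface at z = 0. Lengths are in m, angles in rad, forces in N, time in s.
With the tool pointing down it reaches from about 0.35 to 0.725 m from the base axis. Payload 4.3 kg.
Tool frame: the origin (TCP) lies midway between the tips of the shut fingers; the grasp point (between the pads) lies behind it (ctrl.grasp_offset is the z of the grasp point in the tool frame, in m); z points along the fingers, y is the line along which they close (so a half turn about z gives the same grasp; the last joint's range is limited). The gripper opens to 85 mm and grips with 20 to 120 N. Pads are 22 mm wide; open, the fingers measure 114 mm over their backs; the gripper's body (76 mm by 85 mm) begins 54 mm behind the grasp point. The pads swing forward as they close: fully open they stand 13 mm farther back than shut.
Start: joints at [1.234, 0.377, 0.081, 1.274, 0, 1.46], TCP at [0.129, 0.56, 0.231] pointing down, gripper open.
Joint ranges: [-2.72, 2.72], [-0.84, 1.66], [-1.02, 1.22], [-1.77, 2.12], [-1.37, 1.28], [-3.14, 3.14]. Speed limits (rad/s): [2.57, 2.57, 3.14, 3.14, 3.14, 3.14].

### API

Orientations are given as a unit quaternion [w, x, y, z].
In Python, from rig import ctrl gives the robot as it stands.
- The arm moves only by the tool send_rows, never from a script. Its argument "rows" is a list of rows, each a list of 6 numbers: the shift along the tool's x, y, z in m, then the turn, a rotation vector about the tool's x, y, z in degrees. In form: [[dx, dy, dz, ax, ay, az], ...]. A call has 1 to 5 rows; each row is the pose to reach, as a shift and turn from the pose commanded when the call began, along the tool's axes at that moment; what a row does not reach only later rows make up. A row lasts 1/8 s, in which the tool goes at most 62.5 mm and 10.7 degrees, less where a joint would pass 70% of its speed; a pose out of reach is approached as far as the arm can. A call with a gripper value outside its range is refused whole. "claw" is the opening, from -1 (shut) to 1 (fully open), set as the call begins (left out, the last holds). The fingers move at their own pace and stop on an object; the grip force is fixed at half the most. Time passes only in rows, so rows that repeat a pose let the fingers close. It gives the time, the measured TCP pose, the force, the opening and the grip force at its end, in the units of the state.
- ctrl.observe(): the state, without advancing time (a new reading comes with each control period).
- ctrl.snapshot(name): name is "side" or "top"; returns a dict with "image" (400x640x3 uint8, blue, green, red), "z_map" (400x640 float32, m along the optical axis (not along the pixel's ray), 0 where there is no reading), "K" (3x3 intrinsics, pixels), "T" (4x4, takes a point from camera to world coordinates). Camera axes: x right, y down, z forward; pixel columns grow to the right and rows downward; lengths in m; the calibration is good to about 2 mm. A picture is of the moment at which its call begins.
- ctrl.hand_in(): hands the job in; it is judged then, once.
The state is a dict: "clock": time; "joint_pos": joint angles; "dq": joint speeds; "effort": joint torques, N m; "tcp_pos": TCP position; "tcp_rot": TCP orientation; "contact_force": force on the tool from outside, world axes, zero at the start; "moment": the same for the moment, N m; "opening": opening from 0.0 (shut) to 1.0 (fully open); "grip_force": force on a finger pad.
Only numpy, scipy, OpenCV 4.12 (cv2) and the standard library are available. Lean on these libraries where they do the work, as an engineer would, in place of code of your own. Each camera call takes 0.05 s, during which the arm holds its last target. There are 200 camera calls.

## Working session

There is one attempt and no reset: what is moved stays moved. The work goes in short steps, Python scripts to look and compute and a tool call to move; the robot and the scene stay as the last step left them, time stands still between calls to the robot, and variables do not carry over. Pictures are saved under pics/ and viewed, at most 10 in all, crops included, and the job is handed in when it is done.

Besides the shell and the picture viewer there is one more tool, called after "Emit:" as name(argument=value, ...) on one line, values as JSON. send_rows: Moves the arm, as the interface text tells. Its arguments: {"type":"object","properties":{"rows":{"type":"array"},"claw":{"type":"number"}},"required":["rows"]}

```bash
mkdir -p pics
python3 - <<'E'
from rig import ctrl
import cv2,numpy as np
for n in("top","side"):
    s=ctrl.snapshot(n);cv2.imwrite(f"pics/{n}0.png",s["image"]);np.savez(f"{n}0.npz",**s)
    print(n,s["T"].round(3).tolist(),s["K"].tolist())
o=ctrl.observe();print(o)
E
```

```text
top [[0.014, -0.996, 0.089, 0.414], [-1.0, -0.015, -0.006, 0.018], [0.007, -0.088, -0.996, 1.369], [0.0, 0.0, 0.0, 1.0]] [[458.24482157714186, 0.0, 312.5986582114169], [0.0, 458.24482157714186, 200.59305198733534], [0.0, 0.0, 1.0]]
side [[0.959, -0.209, 0.192, 0.281], [-0.284, -0.679, 0.677, -0.801], [-0.011, -0.704, -0.71, 0.944], [0.0, 0.0, 0.0, 1.0]] [[504.3275633035671, 0.0, 315.3383587204788], [0.0, 504.3275633035671, 211.01516542151433], [0.0, 0.0, 1.0]]
{'clock': 0.1, 'joint_pos': array([1.23371443e+00, 3.78033667e-01, 7.97809914e-02, 1.27439103e+00,
       2.29774407e-05, 1.46051006e+00]), 'dq': array([-5.40503016e-04, -1.74612354e-03,  2.67154296e-03, -2.53512809e-05,
       -1.42173265e-03, -6.02521585e-04]), 'effort': array([ 1.21987392e-03, -4.64692819e+01,  2.70582801e+01,  1.20580767e-02,
       -2.00435888e-04, -4.27835090e-06]), 'tcp_pos': array([0.12908042, 0.55973398, 0.2304377 ]), 'tcp_rot': array([-2.16098755e-04,  1.13154902e-01,  9.93576929e-01, -8.98130325e-04]), 'contact_force': array([0.20585778, 0.57570481, 0.49563283]), 'moment': array([ 0.00593209, -0.02326766,  0.00021842]), 'grip_force': 0.0, 'opening': 0.9983072224934747}
```

View pics/top0.png

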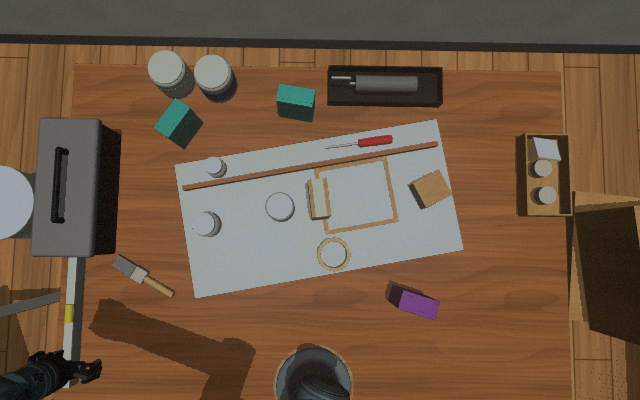

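View pics/side0.png

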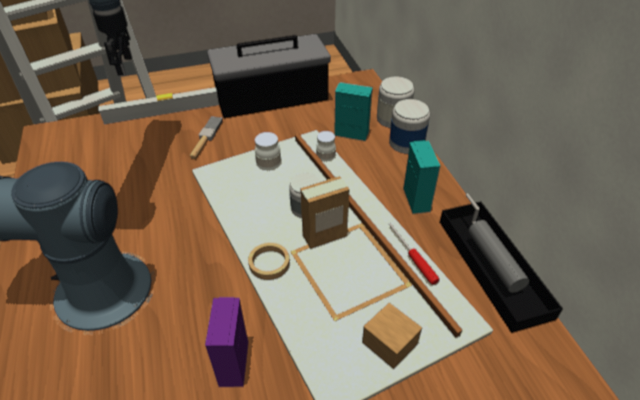

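The top view shows the carton at about (318,198), the tin on its left at (280,207) and the taped rectangle on its right at (356,195), which is world -y. The strip runs from (185,187) to (437,144). I'll enlarge the middle.

Run:
```python
import cv2,numpy as np
s=np.load("top0.npz");im=s["image"][140:280,255:415]
cv2.imwrite("pics/c1.png",cv2.resize(im,None,fx=5,fy=4.285714*1.0,interpolation=cv2.INTER_CUBIC) if 0 else cv2.resize(im,None,fx=4,fy=4,interpolation=cv2.INTER_CUBIC))
```

```text
(no output)
```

View pics/c1.png

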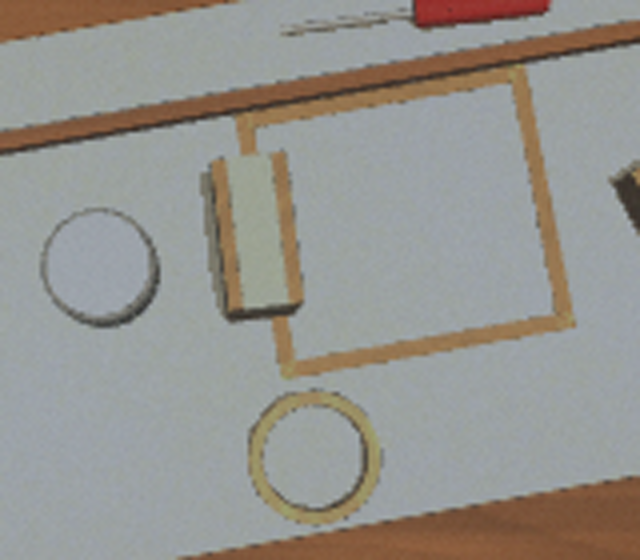

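The crop (4x, offset 255,140) shows the carton's top corners at (212,160), (285,152), (301,302) and (230,308). The zone's outer corners are (237,116), (522,66), (575,323) and (285,375), and the tin top is centred at (100,267).

```bash
cat > h.py <<'E'
import numpy as np
from scipy.spatial.transform import Rotation as R
def px(s,uv,z):
    uv=np.atleast_2d(np.float64(uv));K,T=s["K"],s["T"]
    d=np.c_[uv,np.ones(len(uv))]@np.linalg.inv(K).T@T[:3,:3].T
    t=(z-T[2,3])/d[:,2];return T[:3,3]+d*t[:,None]
def crop(p):return np.float64(p)/4+[255-.375,140-.375]
E
python3 - <<'E'
from h import *
from rig import ctrl
s=np.load("top0.npz")
z=px(s,crop([(237,116),(522,66),(575,323),(285,375)]),.018)[:,:2]
c=px(s,crop([(212,160),(285,152),(301,302),(230,308)]),.178)[:,:2]
t=px(s,crop([(100,267)]),.108)[0,:2]
b=px(s,[(175,165),(436,120),(463,250),(195,297)],.018)[:,:2]
print("zone",z.round(4).tolist(),z.mean(0));print("carton",c.round(4).tolist(),c.mean(0));print("tin",t);print("board",b.round(3).tolist(),b.mean(0))
yd=(z[0]-z[1]+z[3]-z[2]);ya=np.arctan2(-yd[0],yd[1]);print("yaw zone",ya)
yd=(c[0]-c[1]+c[3]-c[2]);xd=(c[0]-c[3]+c[1]-c[2]);print("yaw carton",np.arctan2(xd[1],xd[0]), np.arctan2(-yd[0],yd[1]))
yd=(b[0]-b[1]+b[3]-b[2]);print("yaw board",np.arctan2(-yd[0],yd[1]))
Rm=np.array([[np.cos(ya),-np.sin(ya)],[np.sin(ya),np.cos(ya)]])
for n,p in(("carton",c),("cartonc",c.mean(0)[None]),("tin",t[None])):print(n,((p-z.mean(0))@Rm).round(4).tolist())
o=ctrl.observe();r=R.from_quat(np.roll(o["tcp_rot"],-1));print(r.as_matrix().round(3).tolist(),ctrl.grasp_offset)
E
```

```text
zone [[0.6295, 0.0079], [0.6705, -0.2046], [0.479, -0.2438], [0.4376, -0.0302]] [ 0.5541517  -0.11767629]
carton [[0.5746, 0.025], [0.5806, -0.0228], [0.4823, -0.0343], [0.4777, 0.0118]] [ 0.52881816 -0.00506815]
tin [0.50848892 0.1015203 ]
board [[0.634, 0.421], [0.783, -0.358], [0.395, -0.434], [0.248, 0.347]] [ 0.51496854 -0.00581648]
yaw zone 0.19099453454480253
yaw carton 0.12616626100323572 0.11235949837435051
yaw board 0.18731979732788215
carton [[0.0472, 0.1362], [0.044, 0.0882], [-0.0547, 0.0955], [-0.0504, 0.1416]]
cartonc [[-0.0035, 0.1154]]
tin [[-0.0032, 0.2239]]
[[-0.974, 0.225, -0.001], [0.225, 0.974, -0.002], [0.0, -0.002, -1.0]] -0.0187
```

```bash
cat >> h.py <<'E'
def to(p,yaw=None):
    from rig import ctrl
    o=ctrl.observe();r=R.from_quat(np.roll(o["tcp_rot"],-1))
    d=r.inv().apply(np.array(p)-o["tcp_pos"]);a=np.zeros(3)
    if yaw is not None:
        g=R.from_matrix([[-np.cos(yaw),-np.sin(yaw),0],[-np.sin(yaw),np.cos(yaw),0],[0,0,-1]])
        a=(r.inv()*g).as_rotvec(degrees=True)
    print("t",round(o["clock"],2),"tcp",o["tcp_pos"].round(4),"F",o["contact_force"].round(1),"row",d.round(4),a.round(2))
E
python3 -c "
from h import *
to([.521,.062,.26],.19)
s=np.load('top0.npz');print(px(s,crop([(315,457)]),.042))"
```

```text
t 0.1 tcp [0.1291 0.5597 0.2304] F [0.2 0.6 0.5] row [-0.4938 -0.3969 -0.0289] [ -0.1   -0.03 -23.88]
[[ 0.37862409 -0.05158311  0.042     ]]
```

Emit:
send_rows(rows=[[0,0,-0.03,0,0,-6],[-0.04,-0.032,-0.03,0,0,-12],[-0.08,-0.064,-0.03,0,0,-18],[-0.12,-0.096,-0.03,0,0,-24],[-0.16,-0.128,-0.03,0,0,-24]], claw=-1)

```text
clock: 0.72
tcp_pos: [0.257, 0.3981, 0.2609]
tcp_rot: [-0.0, -0.096, 0.995, -0.0]
contact_force: [1.2, -0.3, -0.1]
opening: 0.002
grip_force: 0.0
```

```bash
python3 -c "
from h import *
to([.521,.062,.26],.19)"
```

```text
t 0.72 tcp [0.257  0.3981 0.2609] F [ 1.2 -0.3 -0.1] row [-0.1946 -0.3805  0.001 ] [-0.02 -0.02  0.18]
```

Emit:
send_rows(rows=[[-0.024,-0.048,0,0,0,0],[-0.048,-0.096,0,0,0,0],[-0.072,-0.144,0,0,0,0],[-0.096,-0.192,0,0,0,0],[-0.12,-0.24,0,0,0,0]])

```text
clock: 1.35
tcp_pos: [0.4206, 0.1853, 0.261]
tcp_rot: [-0.0, -0.096, 0.995, 0.0]
contact_force: [0.9, 1.1, 0.5]
opening: -0.001
grip_force: 0.0
```

Emit:
send_rows(rows=[[-0.024,-0.046,0,0,0,0],[-0.048,-0.092,0,0,0,0],[-0.073,-0.138,0,0,0,0],[-0.073,-0.138,0.05,0,0,0],[-0.073,-0.138,0.1,0,0,0]])

```text
clock: 1.98
tcp_pos: [0.5189, 0.0645, 0.1601]
tcp_rot: [0.001, -0.095, 0.995, 0.0]
contact_force: [-0.1, 0.8, -0.7]
opening: 0.001
grip_force: 0.0
```

Run:
```python
from h import *
from rig import ctrl
import cv2
to([.521,.062,.16],.19)
s=ctrl.snapshot("side");cv2.imwrite("pics/s1.png",cv2.resize(s["image"][100:300,220:460],None,fx=3,fy=3,interpolation=2)[:600,:720])
```

```text
t 1.98 tcp [0.5189 0.0645 0.1601] F [-0.1  0.8 -0.7] row [-0.0015 -0.0029  0.0001] [-0.    0.08  0.02]
```

View pics/s1.png

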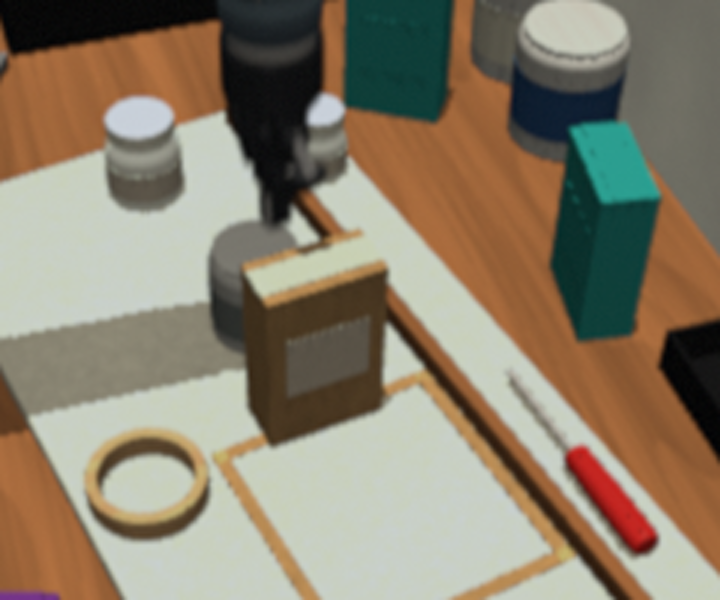

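The shut fingers (tip at about (272,215) in the crop) hang behind the carton's top, clear of the tin. I'll push along tool -y.

Emit:
send_rows(rows=[[0,-0.01,0,0,0,0],[0,-0.02,0,0,0,0],[0,-0.026,0,0,0,0],[0,-0.032,0,0,0,0],[0,-0.038,0,0,0,0]])

```text
clock: 2.65
tcp_pos: [0.5259, 0.0278, 0.1621]
tcp_rot: [0.001, -0.096, 0.995, 0.0]
contact_force: [0.4, 0.7, 1.0]
opening: 0.001
grip_force: 0.4
```

Emit:
send_rows(rows=[[0,-0.006,0,0,0,0],[0,-0.012,0,0,0,0],[0,-0.018,0,0,0,0],[0,-0.024,0,0,0,0],[0,-0.03,0,0,0,0]])

```text
clock: 3.28
tcp_pos: [0.531, -0.0018, 0.1612]
tcp_rot: [-0.0, -0.096, 0.995, -0.0]
contact_force: [1.0, 0.2, 1.0]
opening: -0.006
grip_force: 0.1
```

Run:
```python
from h import *
from rig import ctrl
import cv2
to([.521,.062,.16],.19)
s=ctrl.snapshot("side");cv2.imwrite("pics/s2.png",cv2.resize(s["image"][100:300,220:460],None,fx=3,fy=3,interpolation=2))
```

```text
t 3.27 tcp [ 0.531  -0.0018  0.1612] F [1.  0.2 1. ] row [-0.0023  0.0645  0.0012] [-0.   -0.01  0.12]
```

View pics/s2.png

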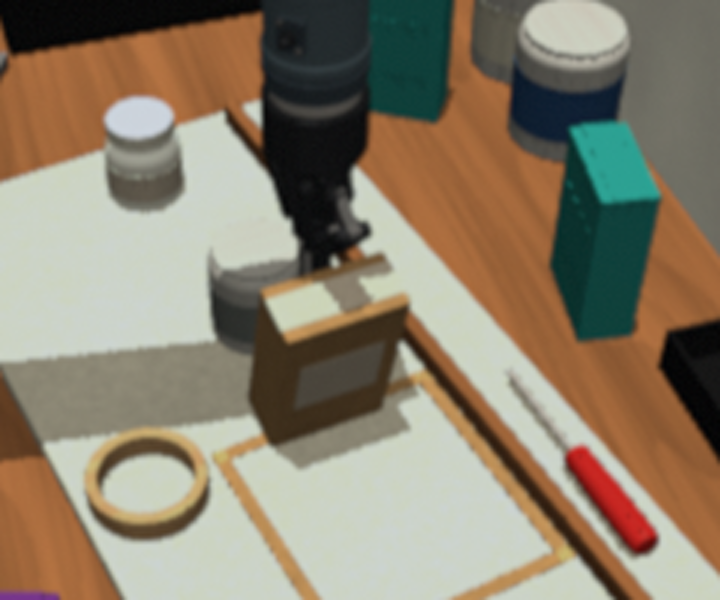

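The carton is tilting about its foot (foot corner still near (275,440)), with the finger central at its top. I'll keep pushing.

Emit:
send_rows(rows=[[0,-0.006,0,0,0,0],[0,-0.012,0,0,0,0],[0,-0.018,0,0,0,0],[0,-0.024,0,0,0,0],[0,-0.03,0,0,0,0]])

```text
clock: 3.95
tcp_pos: [0.5368, -0.0312, 0.1613]
tcp_rot: [0.0, -0.096, 0.995, 0.0]
contact_force: [-0.4, 0.3, 0.2]
opening: 0.002
grip_force: 0.0
```

Emit:
send_rows(rows=[[0,-0.006,0,0,0,0],[0,-0.012,0,0,0,0],[0,-0.012,0,0,0,0],[0,-0.012,0,0,0,0],[0,-0.012,0,0,0,0]])

```text
clock: 4.58
tcp_pos: [0.539, -0.0424, 0.1613]
tcp_rot: [0.0, -0.096, 0.995, 0.0]
contact_force: [0.0, 0.5, -0.9]
opening: -0.0
grip_force: 0.0
```

Run:
```python
from h import *
from rig import ctrl
import cv2
to([.521,.062,.16],.19)
s=ctrl.snapshot("side");cv2.imwrite("pics/s3.png",cv2.resize(s["image"][100:300,220:460],None,fx=3,fy=3,interpolation=2))
```

```text
t 4.58 tcp [ 0.539  -0.0424  0.1613] F [ 0.   0.5 -0.9] row [-0.0023  0.1059  0.0013] [0.01 0.   0.13]
```

View pics/s3.png

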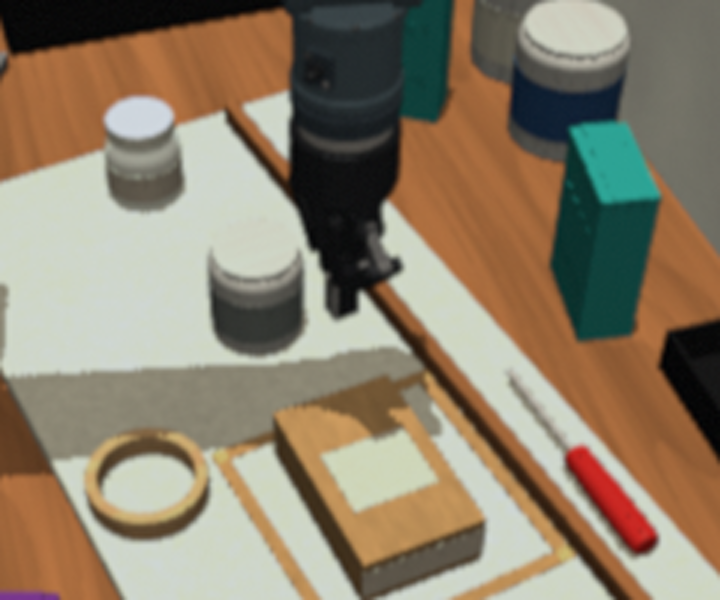

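The carton lies flat inside the tape; its top-face corners in the crop are about (275,412), (398,378), (485,522) and (362,567).

```bash
cat > m.py <<'E'
from h import *
Z=np.array([.5541517,-.11767629]);Y=.19
Rm=np.array([[np.cos(Y),-np.sin(Y)],[np.sin(Y),np.cos(Y)]])
def W(x,y):return Z+Rm@[x,y]
E
python3 - <<'E'
from m import *
from rig import ctrl
s=np.load("side0.npz")
c=px(s,np.float64([(275,412),(398,378),(485,522),(362,567)])/3+[219.7,99.7],.068)[:,:2]
print(((c-Z)@Rm).round(4).tolist(),((c.mean(0)-Z)@Rm))
# points of the face z~.068 from top depth
s=ctrl.snapshot("top");K,T=s["K"],s["T"]
v,u=np.mgrid[:400,:640];d=s["z_map"];P=np.stack([(u-K[0,2])*d/K[0,0],(v-K[1,2])*d/K[1,1],d],-1)@T[:3,:3].T+T[:3,3]
q=(P[...,:2]-Z)@Rm;m=(abs(P[...,2]-.068)<.006)&(abs(q[...,0])<.09)&(abs(q[...,1])<.14)
import cv2
r=cv2.minAreaRect(np.float32(q[m]*1000));print(m.sum(),r,q[m].min(0),q[m].max(0))
E
```

```text
[[-0.0547, 0.0846], [0.0477, 0.0711], [0.0312, -0.0817], [-0.0671, -0.0749]] [-0.01072696 -0.00020405]
379 ((-19.421064376831055, -62.89196014404297), (48.71828079223633, 109.54608917236328), 66.30225372314453) [-0.06410955 -0.07591556] [ 0.03525826 -0.01857288]
```

Run:
```python
from m import *
to([*W(-.095,-.003),.16],Y);to([*W(-.095,-.003),.022],Y)
```

```text
t 4.67 tcp [ 0.539  -0.0424  0.1613] F [0.4 1.  0.2] row [ 0.0945 -0.0796  0.0013] [0.01 0.   0.14]
t 4.67 tcp [ 0.539  -0.0424  0.1613] F [0.4 1.  0.2] row [ 0.0945 -0.0796  0.1393] [0.01 0.   0.14]
```

Emit:
send_rows(rows=[[0.031,-0.027,0,0,0,0],[0.063,-0.053,0,0,0,0],[0.094,-0.08,0,0,0,0],[0.094,-0.08,0.02,0,0,0],[0.094,-0.08,0.05,0,0,0]], claw=1)

```text
clock: 5.3
tcp_pos: [0.4629, -0.14, 0.1118]
tcp_rot: [0.001, -0.095, 0.995, -0.001]
contact_force: [0.5, -1.2, 0.2]
opening: 0.992
grip_force: 0.0
```

Run:
```python
from m import *
from rig import ctrl
import cv2
to([*W(-.095,-.003),.022],Y)
s=ctrl.snapshot("side");cv2.imwrite("pics/s4.png",cv2.resize(s["image"][160:320,220:420],None,fx=3.6,fy=3.6,interpolation=2))
```

```text
t 5.3 tcp [ 0.4629 -0.14    0.1118] F [ 0.5 -1.2  0.2] row [0.0014 0.0018 0.0898] [-0.1   0.16  0.05]
```

View pics/s4.png

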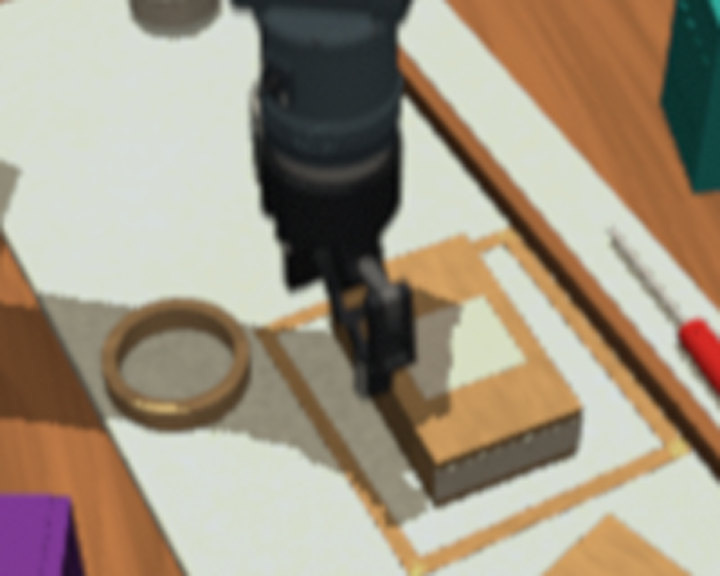

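The open gripper hangs near the carton's near side (near fingertip at (372,390), above board height) and the roll is clear of it. I'll back off a few mm more and go down.

Emit:
send_rows(rows=[[0.004,0.002,0.02,0,0,0],[0.006,0.002,0.04,0,0,0],[0.006,0.002,0.06,0,0,0],[0.006,0.002,0.08,0,0,0],[0.006,0.002,0.09,0,0,0]])

```text
clock: 5.98
tcp_pos: [0.4553, -0.1378, 0.0207]
tcp_rot: [-0.001, -0.096, 0.995, 0.0]
contact_force: [0.4, -0.0, 0.7]
opening: 1.001
grip_force: 0.0
```

Run:
```python
from m import *
from rig import ctrl
import cv2
to([*W(-.011,-.003),.022],Y)
s=ctrl.snapshot("side");cv2.imwrite("pics/s5.png",cv2.resize(s["image"][160:320,220:420],None,fx=3.6,fy=3.6,interpolation=2))
```

```text
t 5.97 tcp [ 0.4553 -0.1378  0.0207] F [ 0.4 -0.   0.7] row [-0.0898 -0.0021 -0.0013] [ 0.05 -0.06  0.14]
```

View pics/s5.png

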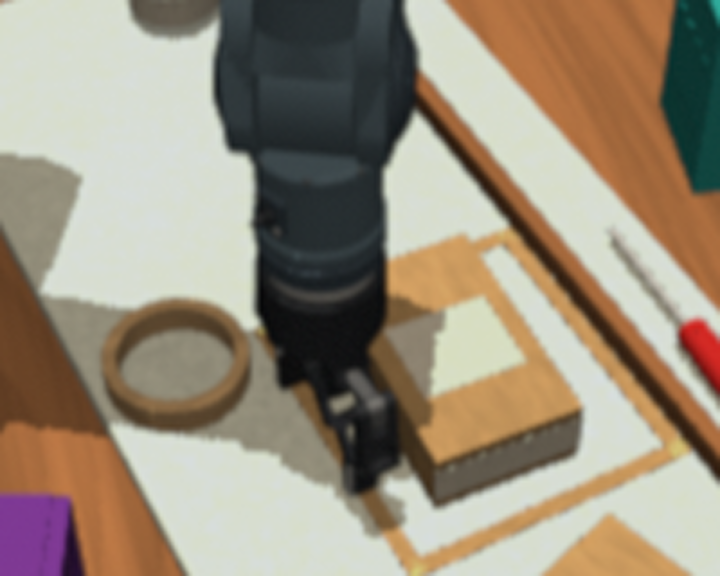

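The fingers are down on the near side, not touching the carton. I'll push along tool -x.

Emit:
send_rows(rows=[[-0.008,0,0,0,0,0],[-0.015,0,0,0,0,0],[-0.022,0,0,0,0,0],[-0.029,0,0,0,0,0],[-0.036,0,0,0,0,0]])

```text
clock: 6.65
tcp_pos: [0.4911, -0.1316, 0.0213]
tcp_rot: [-0.001, -0.096, 0.995, -0.0]
contact_force: [-1.4, -1.9, 1.1]
opening: 1.004
grip_force: 1.3
```

Emit:
send_rows(rows=[[-0.007,0,0,0,0,0],[-0.014,0,0,0,0,0],[-0.021,0,0,0,0,0],[-0.028,0,0,0,0,0],[-0.035,0,0,0,0,0]])

```text
clock: 7.28
tcp_pos: [0.526, -0.1244, 0.0211]
tcp_rot: [0.0, -0.096, 0.995, 0.0]
contact_force: [-3.1, -0.5, 0.1]
opening: 0.999
grip_force: 1.2
```

Run:
```python
from m import *
from rig import ctrl
import cv2
to([*W(-.011,-.003),.022],Y)
s=ctrl.snapshot("side");cv2.imwrite("pics/s6.png",cv2.resize(s["image"][160:320,220:420],None,fx=3.6,fy=3.6,interpolation=2))
```

```text
t 7.28 tcp [ 0.526  -0.1244  0.0211] F [-3.1 -0.5  0.1] row [-0.0179 -0.0017 -0.0008] [0.02 0.02 0.13]
```

View pics/s6.png

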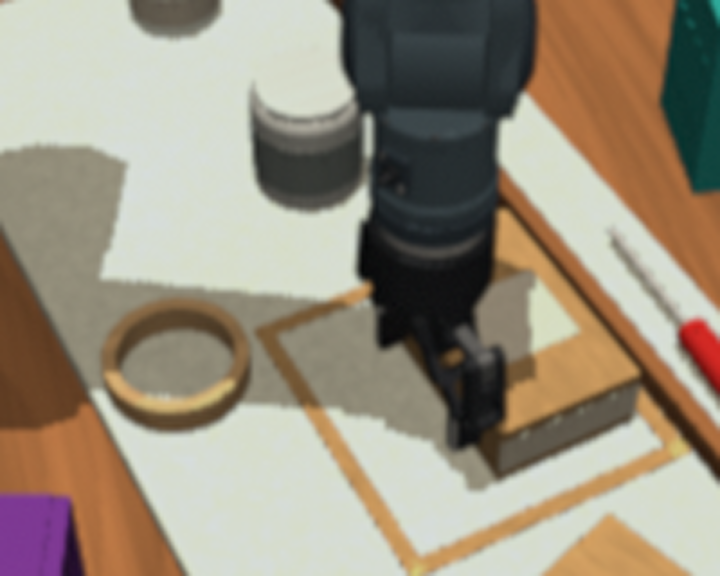

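The carton is now parallel to the strip with a narrow gap left (far corner at (638,375)). I'll close it slowly.

Emit:
send_rows(rows=[[-0.004,0,0,0,0,0],[-0.008,0,0,0,0,0],[-0.011,0,0,0,0,0],[-0.013,0,0,0,0,0],[-0.015,0,0,0,0,0]])

```text
clock: 7.95
tcp_pos: [0.5402, -0.1218, 0.0212]
tcp_rot: [-0.0, -0.096, 0.995, 0.0]
contact_force: [-1.9, -0.6, 0.4]
opening: 1.001
grip_force: 1.3
```

Emit:
send_rows(rows=[[-0.001,0,0,0,0,0],[-0.002,0,0,0,0,0],[-0.003,0,0,0,0,0]])

```text
clock: 8.32
tcp_pos: [0.5432, -0.1212, 0.0212]
tcp_rot: [0.0, -0.096, 0.995, 0.0]
contact_force: [-2.3, 0.8, -0.1]
opening: 0.996
grip_force: 1.1
```

Only sliding friction so far. I'll go on in small steps until the force rises.

Emit:
send_rows(rows=[[-0.001,0,0,0,0,0],[-0.002,0,0,0,0,0],[-0.003,0,0,0,0,0]])

```text
clock: 8.7
tcp_pos: [0.5439, -0.121, 0.0212]
tcp_rot: [-0.002, -0.096, 0.995, -0.0]
contact_force: [-10.8, -2.9, 8.0]
opening: 0.996
grip_force: 5.3
```

Emit:
send_rows(rows=[[-0.001,0,0,0,0,0],[-0.002,0,0,0,0,0]])

```text
clock: 8.95
tcp_pos: [0.5437, -0.1211, 0.0213]
tcp_rot: [-0.004, -0.096, 0.995, -0.001]
contact_force: [-15.7, -5.3, 13.2]
opening: 1.005
grip_force: 8.3
```

The force rose to about 16 N and the tool stopped, so the carton is seated. I'll back off and lift.

Emit:
send_rows(rows=[[0.004,0,0,0,0,0],[0.012,0,0,0,0,0],[0.03,0,0,0,0,0],[0.045,0,0,0,0,0],[0.045,0,-0.04,0,0,0]])

```text
clock: 9.57
tcp_pos: [0.5001, -0.1276, 0.059]
tcp_rot: [-0.003, -0.096, 0.995, 0.002]
contact_force: [1.4, 0.7, 0.9]
opening: 1.002
grip_force: 0.0
```

Emit:
send_rows(rows=[[0,0,-0.06,0,0,0],[0,0,-0.12,0,0,0],[0.04,0.04,-0.14,0,0,0],[0.07,0.08,-0.14,0,0,0],[0.07,0.13,-0.14,0,0,0]])

```text
clock: 10.2
tcp_pos: [0.4093, -0.0141, 0.202]
tcp_rot: [0.001, -0.094, 0.996, -0.0]
contact_force: [1.1, -0.5, -0.1]
opening: 0.998
grip_force: 0.0
```

Run:
```python
from m import *
from rig import ctrl
import cv2
o=ctrl.observe();print(o["clock"],o["tcp_pos"],o["contact_force"])
s=ctrl.snapshot("top");cv2.imwrite("pics/t2.png",cv2.resize(s["image"][140:280,255:415],None,fx=4,fy=4,interpolation=cv2.INTER_CUBIC))
```

```text
10.2 [ 0.40929226 -0.01409992  0.20202519] [ 1.12110554 -0.51229474 -0.06223892]
```

View pics/t2.png

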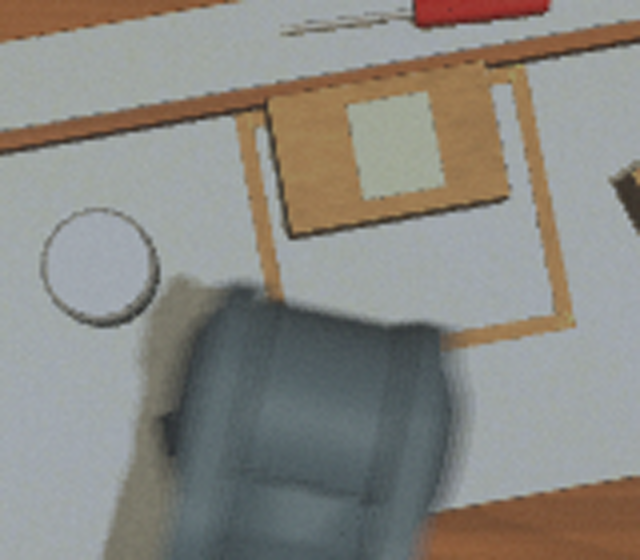

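The carton lies against the strip, with top corners at (268,98), (488,65), (508,198) and (290,237). It is inside the tape and the tin hasn't moved. I'll check the numbers before handing in.

Run:
```python
from m import *
s=np.load("top0.npz")
c=px(s,crop([(268,98),(488,65),(508,198),(290,237)]),.068)[:,:2];q=(c-Z)@Rm
print(q.round(4).tolist(),q.mean(0).round(4))
b=px(s,[(175,165),(436,120),(463,250),(195,297)],.018)[:,:2].mean(0)
print("board frame x",((c.mean(0)-b)@Rm)[0])
print("strip near edge(top)",((px(s,crop([(0,155),(638,41)]),.018)[:,:2]-Z)@Rm).round(4).tolist())
for a,e in((q[0],q[1]),(q[3],q[2])):print("yaw",np.arctan2(-(a-e)[0],(a-e)[1]))
```

```text
[[0.0989, 0.0867], [0.095, -0.0735], [-0.0021, -0.0696], [-0.0025, 0.0889]] [0.0474 0.0082]
board frame x 0.06471601354092275
strip near edge(top) [[0.0995, 0.2875], [0.1014, -0.1965]]
yaw -0.024145811675981316
yaw 0.0025179076491079586
```

```bash
python3 -c "
from rig import ctrl
print(ctrl.hand_in())"
```

```text
the job is handed in; nothing more can be done
None
```

I tipped the carton onto its broad side inside the rectangle, pushed it snug against the strip (centre about 8 mm off the rectangle's middle along y, parallel to the strip within measuring error), and handed the job in at about 10 s; no verdict came back.

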